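Clamp a honey jar in a ratchet jar vice

ROBOT

A 6-joint arm with a two-finger parallel gripper is mounted at the origin on a cart in front of the work surface, level with it; the furniture and walls round the work are solid. World frame = base frame: x ahead of the robot, y to its left, z up, the work surface at z = 0. Lengths are in mm, angles in rad, forces in N, time in s.
With the tool pointing down it reaches from about 400 to 925 mm from the base axis. Payload 12.5 kg.
Tool frame: the origin (TCP) lies on the front face of the gripper's body, between the roots of the fingers; the fingertips stand 78 mm ahead of it and the grasp point (between the pads) lies 59 mm ahead of it (env.nose_length is the distance from the TCP to the fingertips, in mm); z points along the fingers, y is the line along which they close (so a half turn about z gives the same grasp; the last joint's range is limited). The gripper opens to 95 mm and grips with 3 to 60 N. Pads are 20 mm wide; open, the fingers measure 119 mm over their backs; the gripper's body (75 mm by 180 mm) begins 59 mm behind the grasp point.
Start: joints at [1.074, 0.491, 1.559, -0, 1.092, -0.106], TCP at [238.062, 577.897, 292.261] pointing down, gripper open.
Joint ranges: [-3.1, 3.1], [-0.84, 2.19], [0.05, 2.79], [-1.13, 4.28], [0.06, 2.93], [-2.69, 2.69]. Speed limits (rad/s): [2.22, 2.22, 2.79, 3.14, 3.14, 3.14].

INTERFACE

Orientations are given as [roll, pitch, yaw] about the fixed x, y, z axes, in that order (R = Rz(yaw) Ry(pitch) Rx(roll)).
In Python, from cell import env gives the robot as it stands.
- The arm moves only by the tool jog_arm, never from a script. Its argument "motion" is a list of rows, each a list of 7 numbers: the turn, a rotation vector about the tool's x, y, z in degrees, then the shift along the tool's x, y, z in mm, then the finger opening in mm, from 0 to 95.1. In form: [[wx, wy, wz, x, y, z, hand], ...]. A call has 1 to 10 rows; each row shifts and turns the commanded pose from where the row before left it, along the tool's axes as they then stand; what a row does not reach is not made up. A row lasts 1/8 s, in which the tool goes at most 62.5 mm and 10.7 degrees, less where a joint would pass 70% of its speed; a pose out of reach is approached as far as the arm can. A call is refused whole if a number of a shift passes 62.5 or a number of a turn 10.7, either way. A call with a gripper value outside its range is refused whole. The fingers move at their own pace and stop on an object; the grip force is fixed at half the most. Time passes only in rows, so rows that do not move let the fingers close. It gives the time, the measured TCP pose, the force, the opening and the grip force at its end, in the units of the state.
- env.state(): the state, without advancing time (a new reading comes with each control period).
- env.read_camera(name): name is "side" or "top"; returns a dict with "color" (420x560x3 uint8, red, green, blue), "z_map" (420x560 float32, mm along the optical axis (not along the pixel's ray), 0 where there is no reading), "camera_matrix" (3x3 intrinsics, pixels), "world_to_cam" (4x4, takes a point from world to camera coordinates). Camera axes: x right, y up, looking along -z (the intrinsics and any distortion apply to the point x, -y, -z); pixel columns grow to the right and rows downward; lengths in mm; the calibration is good to about 2 mm. A picture is of the moment at which its call begins.
- env.job_done(): hands the job in; it is judged then, once.
Trained networks look in the newest picture that a camera, given by its name, has taken for a name from the list of things; names that differ only in an ending like _2 or _b are one class to them, and where a whole thing is asked for, a point or a joint stands for the part that bears it (a point fixed in the world has none). Each returns a list of dicts, best first, with "score" (0 to 1); they miss things now and then, are a little off and sometimes report something else, mostly with a low value. They report only what shows in the picture. A call takes as long as a camera call. They do not tell look-alikes from the thing itself.
- env.recognise(camera, thing): "location" ([column, row] in pixels, amid what is visible of it).
The state is a dict: "t": time; "joints": joint angles; "qvel": joint speeds; "tau": joint torques, N m; "eef_pos": TCP position; "tcp_rot": TCP orientation; "ft_force": force on the tool from outside, world axes, zero at the start; "moment": the same for the moment, N m; "opening": opening from 0.0 (shut) to 1.0 (fully open); "grip_force": force on a finger pad.
Only numpy, scipy, OpenCV 4.12 (cv2) and the standard library are available. Lean on these libraries where they do the work, as an engineer would, in place of code of your own. Each camera call takes 0.05 s, during which the arm holds its last target. There are 200 camera calls.

TASK

Stand the honey jar upright on the jar vice's tray, between the pad and the backstop, and let go of it. Then wind the red knob clockwise, click by click, until the pad squeezes the jar against the backstop and the pawl has caught at the tooth where the jar is held firmly (roughly 10 N, the first click with a real squeeze), and no tighter: the glass must never be pressed hard (25 N). Let go of the knob so that the pawl alone keeps the jar clamped, and do not disturb the mug or the salt shaker.

Things in the scene. Friction and masses are not known exactly. Their poses are not given: they have to be found in the camera images.
- jar: Glass honey jar with a pale lid and a dark label, about 0.3 kg, loose, standing. 56 mm along its x, 62 mm along its y, about 99 mm high, lid 57 mm in diameter over the top 11 mm. Origin: centre of its underside, z up its axis.
- jar_vice: Ratchet winder of a one-handed jar vice, fixed to the worktop: white housing on a grey base, red knob on a steel ratchet wheel, rubber pad that it drives out towards +y. Origin: on the worktop; x, y along the vice's sides. In this frame (mm): knob axis at (0, -85); pad face at y = 0 when the knob joint reads 0, 52 wide, z 14 to 58, its holder 8 thick.
- tray: Grey tray of the vice on which the jar stands, 100 x 140 mm, top 8 mm above the worktop; frame = the vice's. Put the jar's axis at (0, 42 +- 5) mm: clear of the pad and of the backstop at the +y end, a white block with a fixed shallow rubber V, 60 wide, up to z 58 mm, 23 mm thick. It was set by hand: the middle of its V lies anywhere from y = 80 to 98 mm; no pose is given.
- vice_rack (a joint): Pad carriage, m, grows towards the jar (+y): 12 mm per rad of the knob. Between it and the pad is a spring of 2.6 N/mm (16 mm long). The pad first pushes the jar along the tray (1 to 3 N) to the backstop, then presses with 2.6 N per mm of further travel: each click adds 10 N, felt as 0.12 N m on the knob.
- knob_grip (a point): Middle of the knob's red bar grip, 78 mm above the worktop. Bar 46 mm long (point x), 14 mm wide (point y), z 58 to 90 mm, free space all round; under it a red plate 38 mm across (top at 60 mm), then the ratchet wheel, 70 mm across, top at 41 mm. Site z: knob axis, up.
- vice_knob (a joint): Angle of knob and ratchet wheel, rad; grows clockwise seen from above, which closes the vice. 20 teeth; the pawl catches at multiples of 0.314 rad (3.8 mm of pad travel); starts at 0 or 0.314. It can only turn on; let go, it springs back to the last catch. Unloaded, turning takes 0.04 to 0.07 N m just past a catch, more as the next tooth lifts the pawl. Wind 0.04 past a catch to be sure.
- vice_pawl (a joint): Angle of the small blue sprung pawl at the wheel's robot side, rad: about 0 when it lies fully in a tooth gap, rises to 0.16 as a tooth passes under it, then drops with a click about 0.04 rad of knob before the catch.
- mug: Bystander: small green and white mug, 64 x 89 x 48 mm, loose. Origin: underside.
- salt: Bystander: salt shaker of glass with a grey cap, 44 mm across, 90 mm high, loose. Origin: underside.
Mind the look-alikes: they are no part of the job. Leave any blue or turquoise look-alike of the jar alone.

How it is judged:
By the outcome, as a careful person would: the job done as asked, in the order asked, and still so for the second after the job is handed in, with the robot touching nothing.
It also fails if it takes over 72 s, if anything falls off the work surface, if the arm or the gripper's body presses on something with over 40 N, if the wrist force passes 120 N, or if a joint passes its speed limit or range.

## Working session

There is one attempt and no reset: what is moved stays moved. The work goes in short steps, Python scripts to look and compute and a tool call to move; the robot and the scene stay as the last step left them, time stands still between calls to the robot, and variables do not carry over. Pictures are saved under pics/ and viewed, at most 10 in all, crops included, and the job is handed in when it is done.

Besides the shell and the picture viewer there is one more tool, called after "Emit:" as a command line: name --pt "numbers of a row" for each row, then --argument value for the rest. jog_arm: Moves the arm, as the interface text tells. Its arguments: {"type":"object","properties":{"motion":{"type":"array"}},"required":["motion"]}

```bash
mkdir -p pics; ls; cat > h.py <<'E'
import numpy as np, cv2
from cell import env
def cam(n):
    d=env.read_camera(n); return d
def w(d,u,v,z=None):
    """pixel -> world; by depth map or on plane z"""
    K=d["camera_matrix"]; T=np.linalg.inv(d["world_to_cam"])
    u=np.asarray(u,float); v=np.asarray(v,float)
    r=np.stack([(u-K[0,2])/K[0,0],-(v-K[1,2])/K[1,1],-np.ones_like(u)],-1)
    if z is None:
        D=d["z_map"][v.round().astype(int),u.round().astype(int)]
        return (r*D[...,None])@T[:3,:3].T+T[:3,3]
    rw=r@T[:3,:3].T; s=(z-T[2,3])/rw[...,2]
    return T[:3,3]+rw*s[...,None]
def save(n,img): cv2.imwrite(f"pics/{n}.png",img[...,::-1])
E
python3 - <<'E'
from h import *
s=env.state(); print(s)
t=cam("top"); 
for n in ["jar","jar_vice","tray","knob_grip","vice_pawl","mug","salt"]:
    print(n,[(r["location"],round(r["score"],2),w(t,*r["location"]).round()) for r in env.recognise("top",n)])
sd=cam("side")
for n in ["jar","jar_vice","tray","knob_grip","vice_pawl","mug","salt"]:
    print(n,[(r["location"],round(r["score"],2),w(sd,*r["location"]).round()) for r in env.recognise("side",n)])
save("top0",t["color"]); save("side0",sd["color"])
print(np.linalg.inv(t["world_to_cam"]).round(2),np.linalg.inv(sd["world_to_cam"]).round(2),t["camera_matrix"])
E
```

```text
pics
{'t': 0.0, 'joints': array([ 1.07439597e+00,  4.91580675e-01,  1.55944263e+00, -1.09493236e-05,
        1.09168972e+00, -1.05616464e-01]), 'qvel': array([ 8.83474143e-05, -5.14999401e-04, -3.01979390e-05, -1.04093074e-03,
        2.38863723e-04, -5.19465227e-04]), 'tau': array([-4.26566512e-04, -6.12640572e+01, -2.58187419e+01,  6.92199077e-02,
        4.81659151e-02, -1.29475206e-04]), 'eef_pos': array([237.98865098, 577.751988  , 291.65092696]), 'tcp_rot': array([-3.14047750e+00, -1.08452674e-04,  2.75081375e+00]), 'ft_force': array([0.60979363, 0.75782565, 0.42474355]), 'moment': array([ 0.05846354, -0.00249914,  0.03931593]), 'grip_force': 0.0, 'opening': 1.0023529701510212}
jar [([347.4, 178.6], 0.84, array([640.,  13., 100.])), ([396.9, 180.4], 0.69, array([634., -87.,  99.])), ([290.7, 174.9], 0.69, array([650., 125.,  98.])), ([288.7, 128.7], 0.61, array([744., 127., 100.]))]
jar_vice [([368.0, 250.2], 0.62, array([496., -34.,  42.]))]
tray [([316.3, 257.0], 0.86, array([484.,  72.,   7.])), ([395.0, 264.0], 0.29, array([466., -90.,  43.]))]
knob_grip [([175.3, 236.2], 0
[... 765 characters left out ...]
mug [([208.3, 178.3], 0.89, array([444., 366.,  12.]))]
salt [([243.7, 166.5], 0.76, array([535., 344.,  53.])), ([261.3, 293.5], 0.54, array([502., -75.,  59.]))]
[[-2.0000e-02  1.0000e+00 -9.0000e-02  4.9969e+02]
 [-1.0000e+00 -2.0000e-02 -0.0000e+00  1.3871e+02]
 [-0.0000e+00  9.0000e-02  1.0000e+00  9.2911e+02]
 [ 0.0000e+00  0.0000e+00  0.0000e+00  1.0000e+00]] [[ 9.8000e-01  1.2000e-01 -1.7000e-01  3.9185e+02]
 [-2.1000e-01  6.4000e-01 -7.4000e-01 -6.7478e+02]
 [ 2.0000e-02  7.6000e-01  6.6000e-01  7.9762e+02]
 [ 0.0000e+00  0.0000e+00  0.0000e+00  1.0000e+00]] [[419.88904629   0.         284.74973891]
 [  0.         419.88904629 210.63826214]
 [  0.           0.           1.        ]]
```

```bash
python3 - <<'E'
import cv2
t=cv2.imread("pics/top0.png"); s=cv2.imread("pics/side0.png")
a=cv2.resize(t[95:320,150:450],(800,600),interpolation=cv2.INTER_CUBIC)
b=cv2.resize(s[140:365,160:460],(800,600),interpolation=cv2.INTER_CUBIC)
cv2.imwrite("pics/a.png",a);cv2.imwrite("pics/b.png",b)
E
```

```text
(no output)
```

View pics/a.png

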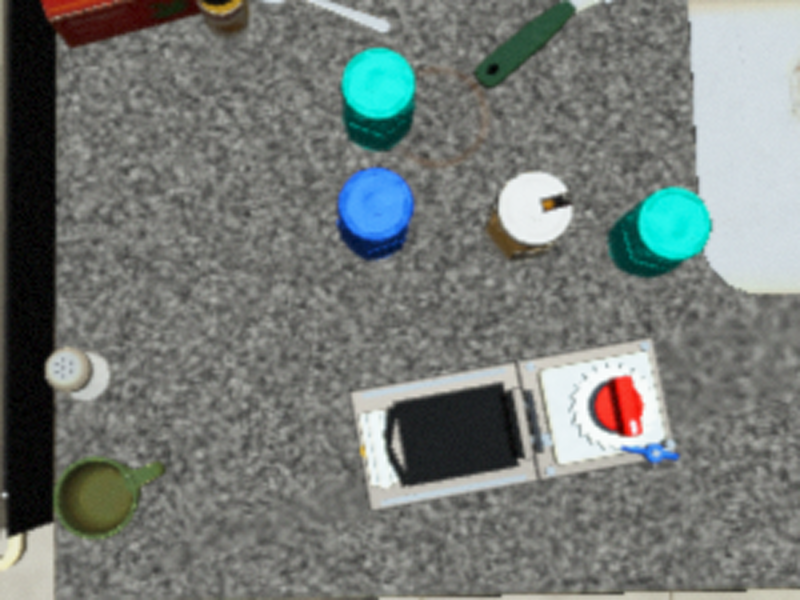

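View pics/b.png

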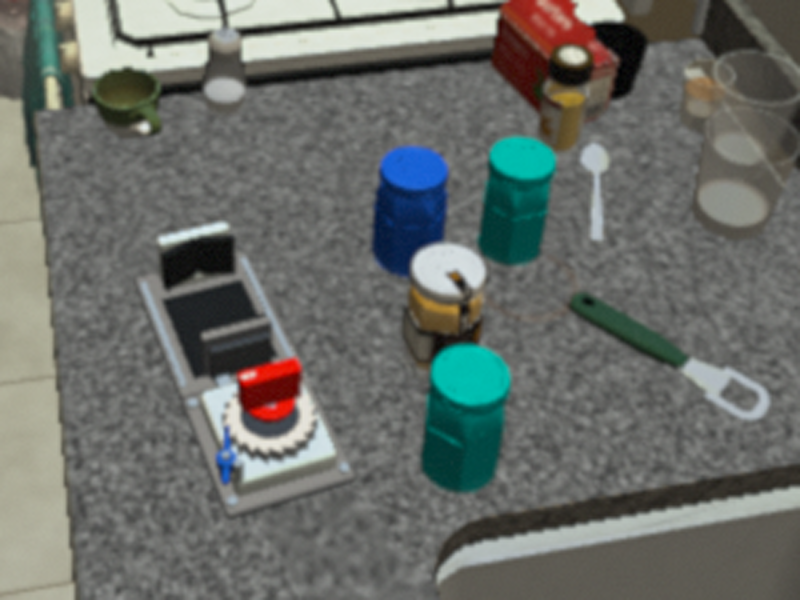

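The top crop has four jar-shaped things, at full-picture pixels (351,173), (291,175), (292,127) and (402,178). They are a pale lid with amber body, a blue one, and two turquoise ones. Only the one at (351,173) has the pale lid and dark label, and both enlarged crops confirm that. The vice's knob is at (382,247), the tray at (318,257), and the backstop at the left end, about (293,263). Next I'll measure them.

```bash
cat > m.py <<'E'
from h import *
def meas(n):
    d=cam(n); V,U=np.mgrid[0:420,0:560]; P=w(d,U,V); P[d["z_map"]==0]=np.nan
    return d,P
E
python3 - <<'E'
from m import *
for n in ["top","side"]:
    d,P=meas(n); c=d["color"].astype(int); X,Y,Z=P[...,0],P[...,1],P[...,2]
    roi=(X>380)&(X<600)&(Y>-150)&(Y<180)
    tb=(X>560)&(X<620)&(Y>0)&(Y<150)&(Z<30); print(n,"table z",np.nanmedian(Z[tb]),np.nanstd(Z[tb]))
    m=roi&(Z>3.5)
    k=max(range(1,cv2.connectedComponents(m.astype(np.uint8))[0]),key=lambda i:(cv2.connectedComponents(m.astype(np.uint8))[1]==i).sum())
    m=cv2.connectedComponents(m.astype(np.uint8))[1]==k
    r=cv2.minAreaRect(P[m][:,:2].astype(np.float32)); print("base",r,cv2.boxPoints(r).round(1).tolist())
    R=roi&(c[...,0]>130)&(c[...,1]<60)&(c[...,2]<60)
    for a,b in [(57,63),(85,94)]:
        q=P[R&(Z>a)&(Z<b)]; 
        if len(q)>3: r=cv2.minAreaRect(q[:,:2].astype(np.float32)); print("red",a,len(q),q.mean(0).round(1),r)
    # jar lid
    L=(np.hypot(X-636,Y-7)<45)&(Z>94); q=P[L]; print("lid",len(q),q.mean(0).round(1),cv2.minEnclosingCircle(q[:,:2].astype(np.float32)))
    b=(np.hypot(X-636,Y-7)<45)&(Z>8)&(Z<86);q=P[b];print("body",len(q),q.min(0),q.max(0))
    st=L&(c.min(-1)<110); print("strip",P[st].mean(0).round(1),st.sum())
E
```

```text
top table z -0.04062981468342741 1.6302203562183328
base ((490.8467712402344, 16.055992126464844), (102.93031311035156, 257.930908203125), 8.96987247467041) [[419.8999938964844, 135.39999389648438], [460.1000061035156, -119.4000015258789], [561.7999877929688, -103.30000305175781], [521.5999755859375, 151.5]]
red 57 66 [500.4 -50.1  59.9] ((504.78533935546875, -56.10025405883789), (29.034900665283203, 32.89369583129883), 36.70260238647461)
red 85 110 [505.3 -58.3  89.1] ((503.1313781738281, -59.68305969238281), (40.73249816894531, 13.851408958435059), 8.281516075134277)
lid 615 [651.8   7.1  98.9] ((652.3125610351562, 6.497289180755615), 28.368091583251953)
body 193 [623.42379301 -12.96582675   8.19243837] [674.29547623  36.78364786  81.98094354]
strip [653.4  -2.1  98.6] 55
side table z -2.5708365332548055 1.5074152539202759
base ((491.10986328125, 13.386749267578125), (99.6824951171875, 256.6640319824219), 8.903548240661621) [[422.0, 132.5], [461.70001220703125, -121.0999984741211], [560.2000122070312, -105.69999694824219], [520.5, 147.89999389648438]]
red 57 45 [504.8 -73.   58.3] ((504.4740295410156, -74.26276397705078), (29.34368133544922, 13.647602081298828), 8.873043060302734)
red 85 93 [506.  -63.9  87.2] ((503.36566162109375, -63.18281555175781), (41.3497200012207, 14.533669471740723), 10.923126220703125)
lid 428 [652.3   1.7  96.5] ((653.218505859375, 2.411944627761841), 29.77967643737793)
body 587 [623.99528604 -28.85712273   8.23072154] [677.91229601  15.60148119  85.9653887 ]
strip [652.3 -14.2  96.2] 52
```

Emit:
jog_arm --pt "0 0 9.6 0 0 0 95" --pt "0 0 9.6 0 0 0 95" --pt "0 0 9.6 0 0 0 95" --pt "0 0 9.6 0 0 0 95" --pt "0 0 9.6 0 0 0 95" --pt "0 0 9.6 0 0 0 95" --pt "0 0 10 0 0 0 95"

```text
t: 1.78
eef_pos: [238.1, 577.9, 292.3]
tcp_rot: [3.142, -0.0, 1.565]
ft_force: [0.7, 0.2, 0.7]
opening: 0.999
grip_force: 0.0
```

```bash
python3 - <<'E'
from m import *
s=env.state(); print(s["eef_pos"],s["tcp_rot"],s["joints"])
P=[];C=[]
for n,o in [("top",[0,0,0]),("side",[0,4,2.6])]:
    d,p=meas(n); p=p+o; m=(np.hypot(p[...,0]-652,p[...,1]-6.5)<45)&(p[...,2]>15)&(p[...,2]<75)
    P.append(p[m])
P=np.vstack(P)
for lo in (15,35,55):
    q=P[(P[:,2]>=lo)&(P[:,2]<lo+20)]; r=q[:,:2]-[652.5,6.5]
    out=[]
    for a in range(-180,180,15):
        u=np.array([np.cos(np.radians(a)),np.sin(np.radians(a))]); out.append((a,round(float(np.percentile(r@u,97)),0)))
    print(lo,len(q),out)
E
```

```text
[238.05919263 577.90298967 292.26501335] [ 3.14151088e+00 -1.06573437e-04  1.56534289e+00] [ 1.07441568e+00  4.90892857e-01  1.55890107e+00 -2.46458256e-05
  1.09166619e+00  1.07988048e+00]
15 129 [(-180, 28.0), (-165, 28.0), (-150, 30.0), (-135, 30.0), (-120, 28.0), (-105, 25.0), (-90, 23.0), (-75, 21.0), (-60, 24.0), (-45, 28.0), (-30, 29.0), (-15, 28.0), (0, 25.0), (15, 22.0), (30, 18.0), (45, 17.0), (60, 23.0), (75, 27.0), (90, 29.0), (105, 29.0), (120, 28.0), (135, 28.0), (150, 30.0), (165, 29.0)]
35 231 [(-180, 28.0), (-165, 28.0), (-150, 29.0), (-135, 29.0), (-120, 27.0), (-105, 27.0), (-90, 29.0), (-75, 29.0), (-60, 28.0), (-45, 28.0), (-30, 29.0), (-15, 28.0), (0, 25.0), (15, 21.0), (30, 19.0), (45, 18.0), (60, 24.0), (75, 27.0), (90, 28.0), (105, 28.0), (120, 28.0), (135, 28.0), (150, 30.0), (165, 30.0)]
55 289 [(-180, 28.0), (-165, 27.0), (-150, 29.0), (-135, 29.0), (-120, 28.0), (-105, 28.0), (-90, 29.0), (-75, 30.0), (-60, 28.0), (-45, 27.0), (-30, 29.0), (-15, 29.0), (0, 26.0), (15, 23.0), (30, 19.0), (45, 20.0), (60, 25.0), (75, 27.0), (90, 27.0), (105, 28.0), (120, 27.0), (135, 27.0), (150, 29.0), (165, 29.0)]
```

Emit:
jog_arm --pt "0 0 0 -47.8 34.5 0 95" --pt "0 0 0 -47.8 34.5 0 95" --pt "0 0 0 -47.8 34.5 0 95" --pt "0 0 0 -47.8 34.5 0 95" --pt "0 0 0 -47.8 34.5 0 95" --pt "0 0 0 -47.8 34.5 0 95" --pt "0 0 0 -47.8 34.5 0 95" --pt "0 0 0 -47.8 34.5 0 95" --pt "0 0 0 -47.8 34.5 0 95" --pt "0 0 0 -47.8 34.5 0 95"

```text
t: 3.12
eef_pos: [584.1, 98.2, 292.4]
tcp_rot: [3.141, -0.0, 1.576]
ft_force: [0.6, 0.2, 0.0]
opening: 0.998
grip_force: 0.0
```

Emit:
jog_arm --pt "0 0 -3 -47.8 34.5 0 95" --pt "0 0 0 -47.8 34.5 0 95" --pt "0 0 0 0 0 20 95" --pt "0 0 0 0 0 0 95"

```text
t: 3.62
eef_pos: [654.2, 5.8, 270.7]
tcp_rot: [-3.139, -0.001, 1.626]
ft_force: [-0.1, -0.2, 1.1]
opening: 1.0
grip_force: 0.0
```

```bash
python3 - <<'E'
from m import *
s=env.state(); print(s["eef_pos"],s["tcp_rot"],s["joints"])
for n in ["top","side"]:
    d,P=meas(n); e=s["eef_pos"]; X,Y,Z=[P[...,i] for i in range(3)]
    m=(abs(X-e[0])<75)&(abs(Y-e[1])<60)&(Z>e[2]-85)&(Z<e[2]-30); q=P[m]; print(n,m.sum(),q.min(0),q.max(0))
    save("c_"+n,d["color"])
t=cv2.imread("pics/c_top.png")[100:300,230:460]; sd=cv2.imread("pics/c_side.png")[100:340,210:440]
cv2.imwrite("pics/c.png",np.hstack([cv2.resize(t,(400,400)),cv2.resize(sd,(400,400))]))
E
```

```text
[654.23901301   5.76834736 270.71834454] [-3.13860218e+00 -5.87765246e-04  1.62584184e+00] [-9.21208878e-02  5.53973675e-01  1.50477776e+00  1.61520418e-04
  1.08588556e+00 -1.47242786e-01]Traceback (most recent call last):
  File "<stdin>", line 5, in <module>
    return umr_minimum(a, axis, None, out, keepdims, initial, where)
ValueError: zero-size array to reduction operation minimum which has no identity
```

```bash
python3 - <<'E'
from m import *
s=env.state(); e=s["eef_pos"]; print(e)
d,P=meas("side"); X,Y,Z=[P[...,i] for i in range(3)]
m=(abs(X-e[0])<75)&(abs(Y-e[1])<60)&(Z>e[2]-85)&(Z<e[2]-50); q=P[m]; print(m.sum())
for sg in (1,-1):
    f=q[sg*(q[:,0]-e[0])>0]; print(len(f), len(f) and np.percentile(f,[2,50,98],axis=0).round(1).tolist())
save("c",cv2.resize(d["color"][120:340,210:440],(690,600)))
E
```

```text
[654.37621923   6.29774908 271.90940313]
184
107 [[701.4, -4.6, 191.7], [703.3, 0.4, 207.3], [710.1, 17.0, 221.1]]
77 [[598.7, -11.2, 192.2], [602.8, -6.8, 209.2], [608.2, 13.9, 221.5]]
```

View pics/c.png

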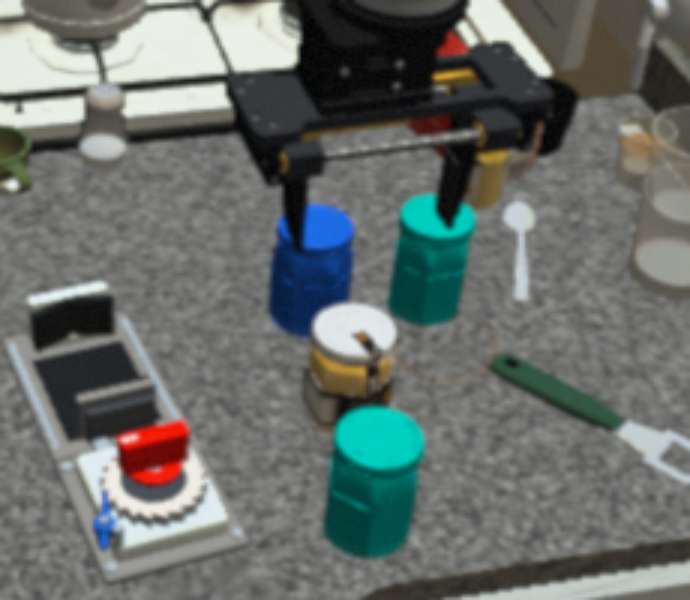

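Emit:
jog_arm --pt "0 0 0 -2 -1.5 38 95" --pt "0 0 0 0 0 40 95" --pt "0 0 0 0 0 40 95" --pt "0 0 0 0 0 35 95" --pt "0 0 0 0 0 0 60" --pt "0 0 0 0 0 0 45" --pt "0 0 0 0 0 0 45" --pt "0 0 0 0 0 0 45" --pt "0 0 0 0 0 0 45"

```text
t: 4.85
eef_pos: [653.4, 4.2, 120.2]
tcp_rot: [3.14, 0.0, 1.623]
ft_force: [-1.1, 0.3, 6.6]
opening: 0.589
grip_force: 30.0
```

Emit:
jog_arm --pt "0 0 0 0 0 -30 45" --pt "0 0 -3 0 0 -35 45" --pt "0 0 -3 0 0 -25 45" --pt "0 0 0 21 -39 0 45" --pt "0 0 0 21 -39 0 45" --pt "0 0 0 21 -39 0 45" --pt "0 0 0 16 -32 0 45" --pt "0 0 0 6 -10 0 45" --pt "0 0 0 0 0 0 45"

```text
t: 5.98
eef_pos: [483.2, 63.3, 209.5]
tcp_rot: [3.141, 0.0, 1.728]
ft_force: [1.1, 0.0, -2.6]
opening: 0.589
grip_force: 30.0
```

```bash
cat > rel.py <<'E'
from m import *
O0=np.array([489.5,22.5]); th=np.radians(8.95); ex=np.array([np.cos(th),np.sin(th)]); ey=np.array([-ex[1],ex[0]])
def vf(p): q=np.asarray(p)[...,:2]-O0; return np.stack([q@ex,q@ey],-1)
E
python3 - <<'E'
from rel import *
s=env.state(); e=s["eef_pos"]; print(e,s["tcp_rot"],s["ft_force"],vf(e))
d,P=meas("side"); X,Y,Z=[P[...,i] for i in range(3)]; q=vf(P)
L=(np.hypot(X-e[0],Y-e[1])<45)&(Z<e[2]-15)&(Z>e[2]-28)&(d["color"].min(-1)>120); p=P[L]; print("lid",len(p),p.mean(0) if len(p) else 0)
# backstop / pad, side cam
for a,b,nm in [(-20,20,"pad/backstop")]:
    m=(abs(q[...,0])<24)&(Z>46)&(Z<62)&(q[...,1]>-20)&(q[...,1]<135); 
    h,_=np.histogram(q[m][:,1],np.arange(-20,136,3)); print(h.tolist())
save("d",cv2.resize(d["color"][160:320,180:400],(800,582)))
E
```

```text
[483.17407599  63.30959797 209.51685322] [3.14080576e+00 6.43555185e-05 1.72840846e+00] [ 1.07902655  0.04389452 -2.61150384] [ 0.09994797 41.29685958]
lid 275 [485.57373677  58.01736638 185.83778597]
[15, 35, 57, 31, 12, 21, 7, 0, 0, 0, 0, 0, 0, 0, 0, 0, 0, 0, 0, 0, 0, 0, 0, 0, 0, 0, 0, 0, 0, 0, 0, 0, 0, 0, 1, 4, 2, 2, 3, 3, 8, 2, 1, 1, 0, 0, 0, 0, 0, 0, 0]
```

View pics/d.png

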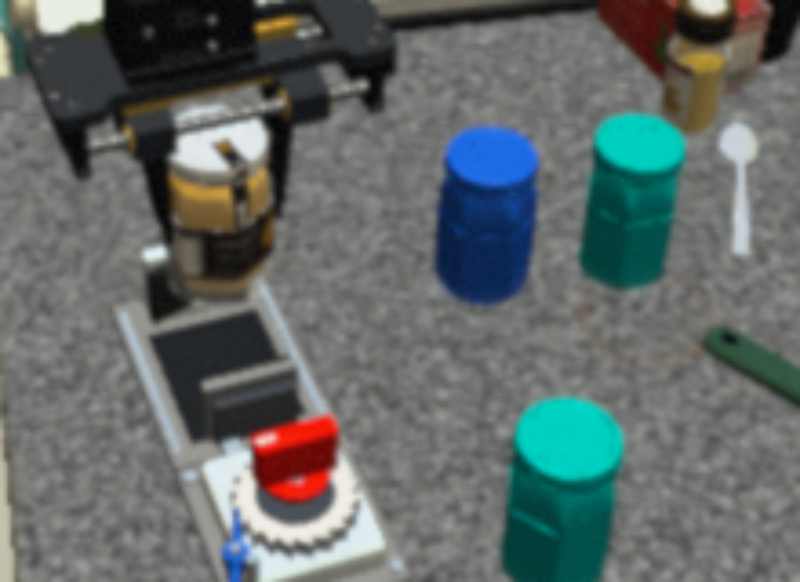

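The jar hangs upright over the tray, with its lid at crop (220,150), and it lines up with the vice. I'll lower it now.

Emit:
jog_arm --pt "0 0 0 0.5 0 30 45" --pt "0 0 0 0 0 30 45" --pt "0 0 0 0 0 15 45" --pt "0 0 0 0 0 4 45" --pt "0 0 0 0 0 1 45" --pt "0 0 0 0 0 0 45" --pt "0 0 0 0 0 0 45"

```text
t: 6.9
eef_pos: [483.0, 63.7, 129.8]
tcp_rot: [3.14, 0.0, 1.728]
ft_force: [-0.2, 0.3, -2.5]
opening: 0.596
grip_force: 30.0
```

Emit:
jog_arm --pt "0 0 0 0 0 0.7 45" --pt "0 0 0 0 0 0 45"

```text
t: 7.15
eef_pos: [482.8, 63.7, 128.6]
tcp_rot: [3.141, -0.0, 1.728]
ft_force: [0.9, -0.6, -2.4]
opening: 0.595
grip_force: 30.0
```

Emit:
jog_arm --pt "0 0 0 0 0 0.5 45" --pt "0 0 0 0 0 0 45"

```text
t: 7.4
eef_pos: [482.8, 63.7, 128.2]
tcp_rot: [3.141, -0.0, 1.728]
ft_force: [-2.0, -1.4, 2.7]
opening: 0.593
grip_force: 30.0
```

Emit:
jog_arm --pt "0 0 0 0 0 0.5 45" --pt "0 0 0 0 0 0 45"

```text
t: 7.65
eef_pos: [482.8, 63.6, 128.1]
tcp_rot: [3.141, 0.0, 1.728]
ft_force: [-2.5, -2.6, 9.2]
opening: 0.595
grip_force: 30.0
```

Emit:
jog_arm --pt "0 0 0 0 0 -0.4 45" --pt "0 0 0 0 0 0 62" --pt "0 0 0 0 0 0 80" --pt "0 0 0 0 0 0 90" --pt "0 0 0 0 0 -30 90" --pt "0 0 0 0 0 -40 90" --pt "0 0 0 0 0 -40 90" --pt "0 0 0 0 0 -40 90"

```text
t: 8.65
eef_pos: [482.6, 63.7, 279.2]
tcp_rot: [3.142, -0.0, 1.728]
ft_force: [0.1, -0.2, 0.2]
opening: 0.946
grip_force: 0.0
```

Emit:
jog_arm --pt "0 0 -9 -60 0 0 90" --pt "0 0 -9 -60 0 0 90" --pt "0 0 -9 0 0 0 90" --pt "0 0 -9 0 0 0 90" --pt "0 0 -9 0 0 0 90" --pt "0 0 -9 0 0 0 70" --pt "0 0 -9 0 0 0 60" --pt "0 0 -9 0 0 0 50" --pt "0 0 -9 0 0 0 50" --pt "0 0 -9 0 0 0 50"

```text
t: 9.9
eef_pos: [510.5, -52.0, 277.8]
tcp_rot: [3.141, -0.0, -2.981]
ft_force: [0.6, 0.2, 0.3]
opening: 0.537
grip_force: 0.0
```

```bash
python3 - <<'E'
from rel import *
s=env.state(); e=s["eef_pos"]; print(e,s["tcp_rot"],s["joints"])
for n in ["top","side"]:
    d,P=meas(n); X,Y,Z=[P[...,i] for i in range(3)]
    L=(np.hypot(X-483,Y-63.6)<45)&(Z>98)&(Z<115); p=P[L]; c=cv2.minEnclosingCircle(p[:,:2].astype(np.float32)) if len(p) else 0
    print(n,len(p),p.mean(0),c, vf(c[0]) if c else 0)
    save("e_"+n,d["color"])
t=cv2.imread("pics/e_top.png")[200:320,270:430]; sd=cv2.imread("pics/e_side.png")[190:370,170:410]
cv2.imwrite("pics/e.png",np.hstack([cv2.resize(t,(400,300)),cv2.resize(sd,(400,300))]))
E
```

```text
[510.51860942 -51.97642045 277.79853286] [ 3.14137633e+00 -1.64610865e-04 -2.98083811e+00] [-2.30290009e-01  3.50050332e-01  1.84711581e+00  1.69388654e-04
  9.44661160e-01 -1.96194014e+00]
top 669 [482.10352359  65.53651029 106.61531866] ((482.5350036621094, 65.15840911865234), 28.634275436401367) [-0.24371917 43.22258256]
side 465 [482.16694     59.16497912 103.91953512] ((482.8680725097656, 61.744873046875), 29.851369857788086) [-0.4457579  39.79879172]
```

View pics/e.png

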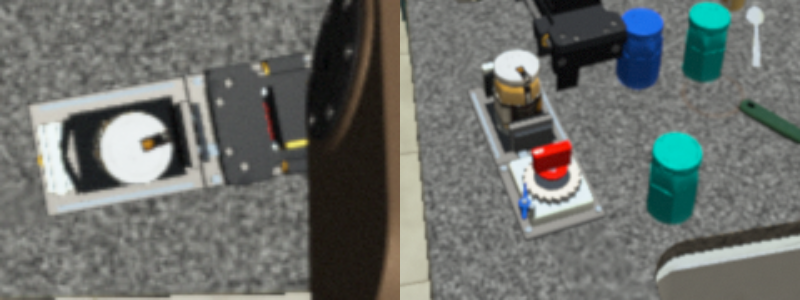

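```bash
python3 - <<'E'
from rel import *
d,P=meas("side"); P=P+[0,1.5,2.3]; Z=P[...,2]; q=vf(P); k=q-[0,-85]
b=(np.hypot(*np.moveaxis(k,-1,0))<32)&(Z>70)&(Z<95); r=cv2.minAreaRect(k[b].astype(np.float32)); print("bar all",b.sum(),r)
b2=b&(Z>84); print("top",b2.sum(),cv2.minAreaRect(k[b2].astype(np.float32)))
wh=(np.hypot(*np.moveaxis(k,-1,0))<45)&(Z>37)&(Z<46); p=k[wh]; print("wheel",len(p),np.percentile(p,[1,99],axis=0),cv2.minEnclosingCircle(p.astype(np.float32)))
E
```

```text
bar all 285 ((0.4658222198486328, -1.0094585418701172), (45.13877868652344, 16.960111618041992), 1.4992127418518066)
top 164 ((0.502838134765625, -0.8780479431152344), (45.05894088745117, 16.967554092407227), 0.10395810008049011)
wheel 475 [[-37.11228021 -32.0010286 ]
 [ 32.07149115  23.9550668 ]] ((-3.8211116790771484, -4.272673606872559), 39.873592376708984)
```

Emit:
jog_arm --pt "0 0 0 9 -8 20 50" --pt "0 0 0 0 0 50 50" --pt "0 0 0 0 0 30 50" --pt "0 0 0 0 0 0 50"

```text
t: 10.55
eef_pos: [502.3, -61.2, 176.4]
tcp_rot: [3.14, -0.004, -2.989]
ft_force: [0.3, 0.1, 0.9]
opening: 0.527
grip_force: 0.0
```

Emit:
jog_arm --pt "0 0 0 0 0 25 50" --pt "0 0 0 0 0 9 50" --pt "0 0 0 0 0 0 20" --pt "0 0 0 0 0 0 5" --pt "0 0 0 0 0 0 5" --pt "0 0 0 0 0 0 5" --pt "0 0 0 0 0 0 5"

```text
t: 11.42
eef_pos: [503.0, -60.9, 144.3]
tcp_rot: [3.141, 0.0, -2.986]
ft_force: [-0.4, 5.3, 4.5]
opening: 0.145
grip_force: 30.0
```

```bash
cat > st.py <<'E'
from rel import *
s=env.state(); print("t",round(s["t"],2),s["eef_pos"].round(1),"yaw",s["tcp_rot"].round(4),"F",s["ft_force"].round(1),"M",s["moment"].round(3),"op",round(s["opening"]*95,1),s["grip_force"],"q6",s["joints"][5].round(3))
E
python3 st.py
```

```text
t 11.43 [503.  -60.9 144.3] yaw [ 3.1411e+00  5.0000e-04 -2.9863e+00] F [-0.4  5.3  4.5] M [ 0.94   0.026 -0.025] op 13.8 29.99853551387787 q6 -1.978
```

Emit:
jog_arm --pt "0 0 0 0 0.5 0 5" --pt "0 0 5 0 0 0 5" --pt "0 0 5 0 0 0 5" --pt "0 0 5 0 0 0 5" --pt "0 0 5.3 0 0 0 5" --pt "0 0 0 0 0 0 5" --pt "0 0 0 0 0 0 5"

```text
t: 12.3
eef_pos: [503.0, -60.9, 144.3]
tcp_rot: [-3.142, 0.001, 2.943]
ft_force: [-1.4, 1.3, 5.4]
opening: 0.146
grip_force: 30.0
```

```bash
python3 st.py
```

```text
t 12.3 [503.  -60.9 144.3] yaw [-3.1415e+00  6.0000e-04  2.9429e+00] F [-1.4  1.3  5.4] M [0.258 0.206 0.061] op 13.9 30.00040501356125 q6 -1.623
```

Emit:
jog_arm --pt "0 0 6 0 0 0 5" --pt "0 0 6 0 0 0 5" --pt "0 0 6 0 0 0 5" --pt "0 0 0 0 0 0 5" --pt "0 0 0 0 0 0 5"

```text
t: 12.92
eef_pos: [503.0, -60.9, 144.3]
tcp_rot: [3.142, 0.001, 2.629]
ft_force: [0.0, 0.2, 6.2]
opening: 0.148
grip_force: 30.0
```

```bash
python3 st.py
```

```text
t 12.93 [503.  -60.9 144.3] yaw [3.1416e+00 6.0000e-04 2.6288e+00] F [0.  0.2 6.2] M [0.014 0.217 0.007] op 14.0 30.00059187412262 q6 -1.309
```

Emit:
jog_arm --pt "0 0 6 0 0 0 5" --pt "0 0 6 0 0 0 5" --pt "0 0 6 0 0 0 5" --pt "0 0 0 0 0 0 5" --pt "0 0 0 0 0 0 5"

```text
t: 13.55
eef_pos: [502.9, -61.0, 144.3]
tcp_rot: [3.141, 0.001, 2.315]
ft_force: [-1.4, 0.2, 5.6]
opening: 0.145
grip_force: 30.0
```

```bash
cat >> st.py <<'E'
d,P=meas("side"); Z=P[...,2]; X,Y=P[...,0],P[...,1]
v=vf(P)
L=(abs(v[...,0])<35)&(v[...,1]>0)&(v[...,1]<90)&(Z>98)&(Z<112)&(d["color"].min(-1)>110); p=v[L]; print("lid",len(p),"meanY",p.mean(0).round(2),"minmax",np.percentile(p,[2,98],axis=0).round(1).tolist())
m=(abs(v[...,0])<20)&(Z>44)&(Z<62)&(v[...,1]>-25)&(v[...,1]<60); print("padtop",m.sum(),np.percentile(v[m][:,1],[5,50,95]).round(1))
E
python3 st.py
```

```text
t 13.55 [502.9 -61.  144.3] yaw [3.1415e+00 5.0000e-04 2.3148e+00] F [-1.4  0.2  5.6] M [-0.035  0.289  0.009] op 13.8 30.001043379306793 q6 -0.995
lid 33 meanY [-24.82  39.06] minmax [[-28.0, 27.4], [-20.7, 56.0]]Traceback (most recent call last):
  File "st.py", line 6, in <module>
    m=(abs(v[...,0])<20)&(Z>44)&(Z<62)&(v[...,1]>-25)&(v[...,1]<60); print("padtop",m.sum(),np.percentile(v[m][:,1],[5,50,95]).round(1))
                                                                                            ~~~~~~~~~~~~~^^^^^^^^^^^^^^^^^^^^^
    return _quantile_unchecked(
        a, q, axis, out, overwrite_input, method, keepdims, weights)
    return _ureduce(a,
                    func=_quantile_ureduce_func,
    ...<5 lines>...
                    overwrite_input=overwrite_input,
                    method=method)
    r = func(a, **kwargs)
    result = _quantile(arr,
                       quantiles=q,
    ...<2 lines>...
                       out=out,
                       weights=wgt)
    slices_having_nans = np.isnan(arr[-1, ...])
                                  ~~~^^^^^^^^^
IndexError: index -1 is out of bounds for axis 0 with size 0
```

```bash
cat > mz.py <<'E'
from rel import *
import sys
M=[];F=[]
for i in range(int(sys.argv[1]) if len(sys.argv)>1 else 5):
    s=env.state(); M.append(s["moment"][2]); F.append(s["ft_force"]); d=env.read_camera("side")
s=env.state(); M.append(s["moment"][2]); print("t",round(s["t"],2),"Mz",np.round(M,3),"mean",np.mean(M).round(3),"F",np.mean(F,0).round(1),"yaw",s["tcp_rot"][2].round(4),"turned",((-2.9863-s["tcp_rot"][2])%(2*np.pi)).round(3),"q6",s["joints"][5].round(2))
E
python3 - <<'E'
from rel import *
d=cam("top")
def cr(x,y): return 150+x/2.6667,95+y/2.6667
for nm,p in [("Vapex",(390,443)),("Vtop",(398,405)),("Vbot",(408,482)),("bs back top",(362,440)),("pad face",(513,425)),("pad holder r",(526,423)),("house edge",(540,420))]:
    print(nm,vf(w(d,*cr(*p),58)+[0,-1.5,0]).round(1))
E
python3 mz.py
```

```text
Vapex [ 2.4 94.2]
Vtop [30.1 82.9]
Vbot [-29.4  85.9]
bs back top [  8.5 115.1]
pad face [-0.8 -1.9]
pad holder r [ -1.  -12.1]
house edge [ -0.7 -23.2]
t 13.9 Mz [0.04  0.089 0.078 0.017 0.061 0.066] mean 0.059 F [-1.2  0.4  6.1] yaw 2.3148 turned 0.982 q6 -0.99
```

```bash
python3 - <<'E'
import cv2
t=cv2.imread("pics/top0.png")[225:290,275:365]
cv2.imwrite("pics/f.png",cv2.resize(t,(800,578),interpolation=cv2.INTER_CUBIC))
E
```

```text
(no output)
```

View pics/f.png

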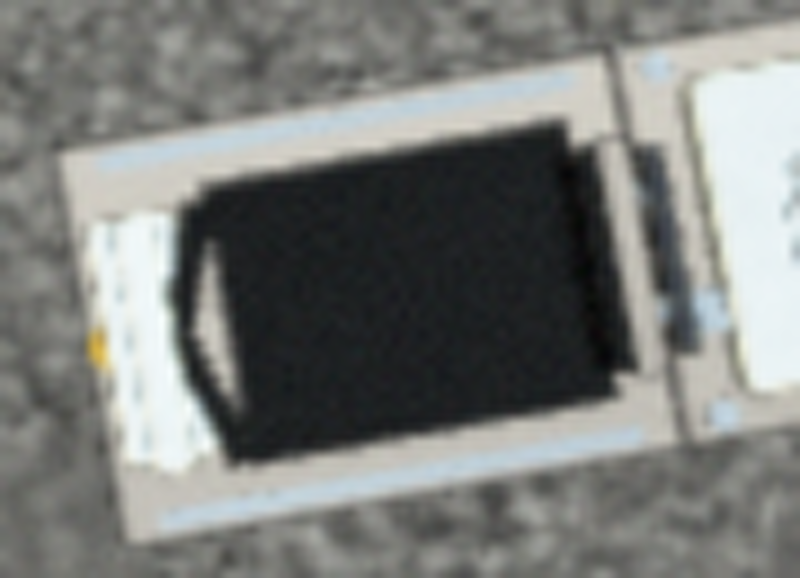

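Emit:
jog_arm --pt "0 0 6 0 0 0 5" --pt "0 0 6 0 0 0 5" --pt "0 0 6 0 0 0 5" --pt "0 0 0 0 0 0 5"

```text
t: 14.4
eef_pos: [502.9, -61.0, 144.3]
tcp_rot: [3.141, 0.0, 1.999]
ft_force: [-1.0, 0.5, 6.6]
opening: 0.145
grip_force: 30.0
```

```bash
python3 mz.py 8
```

```text
t 14.8 Mz [ 0.069 -0.023  0.039  0.055  0.059  0.087  0.056  0.033  0.008] mean 0.043 F [-1.5 -0.1  6.5] yaw 2.0007 turned 1.296 q6 -0.68
```

Emit:
jog_arm --pt "0 0 6 0 0 0 5" --pt "0 0 6 0 0 0 5" --pt "0 0 6 0 0 0 5" --pt "0 0 0 0 0 0 5"

```text
t: 15.3
eef_pos: [502.8, -61.0, 144.3]
tcp_rot: [3.142, 0.0, 1.685]
ft_force: [-1.6, -0.7, 5.7]
opening: 0.147
grip_force: 30.0
```

```bash
python3 mz.py 8
```

```text
t 15.7 Mz [ 0.063 -0.007  0.027  0.031  0.017  0.061  0.051  0.057  0.012] mean 0.035 F [-1.4 -0.4  6.5] yaw 1.6865 turned 1.61 q6 -0.37
```

Emit:
jog_arm --pt "0 0 6 0 0 0 5" --pt "0 0 6 0 0 0 5" --pt "0 0 6 0 0 0 5" --pt "0 0 0 0 0 0 5"

```text
t: 16.2
eef_pos: [502.8, -61.0, 144.3]
tcp_rot: [3.141, 0.0, 1.371]
ft_force: [-1.4, -0.2, 6.0]
opening: 0.147
grip_force: 30.0
```

```bash
python3 mz.py 8
```

```text
t 16.6 Mz [0.03  0.024 0.102 0.068 0.065 0.017 0.048 0.036 0.029] mean 0.047 F [-1.9 -0.4  7. ] yaw 1.3723 turned 1.925 q6 -0.05
```

Emit:
jog_arm --pt "0 0 6 0 0 0 5" --pt "0 0 6 0 0 0 5" --pt "0 0 6 0 0 0 5" --pt "0 0 0 0 0 0 5"

```text
t: 17.1
eef_pos: [502.7, -61.0, 144.3]
tcp_rot: [3.142, 0.0, 1.057]
ft_force: [-3.1, 0.5, 6.3]
opening: 0.142
grip_force: 30.0
```

```bash
python3 mz.py 8
```

```text
t 17.5 Mz [ 0.037  0.007  0.025  0.028 -0.001  0.014  0.07   0.037  0.043] mean 0.029 F [-2.2 -0.3  7. ] yaw 1.0582 turned 2.239 q6 0.26
```

Emit:
jog_arm --pt "0 0 6 0 0 0 5" --pt "0 0 6 0 0 0 5" --pt "0 0 6 0 0 0 5" --pt "0 0 0 0 0 0 5"

```text
t: 18.0
eef_pos: [502.7, -61.0, 144.3]
tcp_rot: [3.142, 0.0, 0.742]
ft_force: [-2.3, 0.4, 6.7]
opening: 0.143
grip_force: 30.0
```

```bash
python3 mz.py 12
```

```text
t 18.6 Mz [0.051 0.003 0.077 0.066 0.065 0.05  0.04  0.023 0.087 0.072 0.089 0.059
 0.055] mean 0.057 F [-2.4 -0.2  7.2] yaw 0.744 turned 2.553 q6 0.58
```

Emit:
jog_arm --pt "0 0 6 0 0 0 5" --pt "0 0 6 0 0 0 5" --pt "0 0 6 0 0 0 5" --pt "0 0 0 0 0 0 5"

```text
t: 19.1
eef_pos: [502.7, -60.9, 144.3]
tcp_rot: [3.142, 0.0, 0.428]
ft_force: [-1.7, 0.7, 7.1]
opening: 0.145
grip_force: 30.0
```

```bash
python3 mz.py 12
```

```text
t 19.7 Mz [ 0.071  0.053  0.102  0.07   0.108  0.074  0.076  0.111 -0.004  0.1
  0.084  0.101  0.102] mean 0.081 F [-2.5  0.2  7.4] yaw 0.43 turned 2.867 q6 0.89
```

```bash
python3 mz.py 20
```

```text
t 20.7 Mz [0.102 0.053 0.071 0.087 0.065 0.058 0.055 0.074 0.047 0.093 0.11  0.086
 0.102 0.087 0.026 0.095 0.077 0.114 0.076 0.139 0.064] mean 0.08 F [-2.5  0.5  7.5] yaw 0.4299 turned 2.867 q6 0.89
```

Emit:
jog_arm --pt "0 0 -2.3 0 0 0 5" --pt "0 0 0 0 0 0 25" --pt "0 0 0 0 0 0 50" --pt "0 0 0 0 0 0 50" --pt "0 0 0 0 0 -40 50" --pt "0 0 0 0 0 -50 50" --pt "0 0 0 0 0 -43 50" --pt "0 0 0 0 0 0 50" --pt "0 0 0 0 0 0 50"

```text
t: 21.82
eef_pos: [502.5, -60.7, 276.2]
tcp_rot: [-3.141, 0.001, 0.47]
ft_force: [0.2, 0.3, -0.9]
opening: 0.528
grip_force: 0.0
```

```bash
python3 - <<'E'
from rel import *
M=[]
for i in range(6):
    for n in (["top","side"] if i<2 else ["side"]):
        d,P=meas(n); M.append(env.state()["moment"][2])
        if i>1: continue
        X,Y,Z=[P[...,i] for i in range(3)]; v=vf(P)
        L=(abs(v[...,0])<40)&(v[...,1]>20)&(v[...,1]<125)&(Z>98)&(Z<115)&(Z>0); p=P[L]
        c=cv2.minEnclosingCircle(p[:,:2].astype(np.float32)); print(n,len(p),c,vf(c[0]))
        save("g_"+n,d["color"])
        if n=="side":
            k=vf(P+[0,1.5,2.3])-[0,-85]; b=(np.hypot(*np.moveaxis(k,-1,0))<32)&(Z>82)&(Z<95); r=cv2.minAreaRect(k[b].astype(np.float32)); print("bar",r)
print("bias",np.round(M,3),np.mean(M),env.state()["eef_pos"],env.state()["tcp_rot"])
t=cv2.imread("pics/g_top.png")[215:300,275:375]; sd=cv2.imread("pics/g_side.png")[210:350,180:340]
cv2.imwrite("pics/g.png",np.hstack([cv2.resize(t,(400,340),interpolation=2),cv2.resize(sd,(389,340),interpolation=2)]))
E
```

```text
top 669 ((478.00775146484375, 85.82369232177734), 28.375490188598633) [-1.50090026 64.34057106]
side 382 ((479.130615234375, 81.76094818115234), 29.48433494567871) [-1.02375914 60.15260624]
bar ((-0.07841682434082031, -0.6819095611572266), (45.54529571533203, 15.324799537658691), 16.220476150512695)
top 671 ((478.1307678222656, 85.95523071289062), 28.321945190429688) [-1.35891793 64.45136994]
side 381 ((478.22357177734375, 83.01206970214844), 30.741680145263672) [-1.72511879 61.52960571]
bar ((0.5694961547851562, -0.8662395477294922), (45.60961151123047, 14.418583869934082), 17.169729232788086)
bias [ 0.045 -0.001 -0.002  0.005 -0.003  0.029  0.02   0.02 ] 0.014031492754983967 [502.83698349 -60.82011474 276.45742411] [-3.14097250e+00  5.66211633e-04  4.69714576e-01]
```

View pics/g.png

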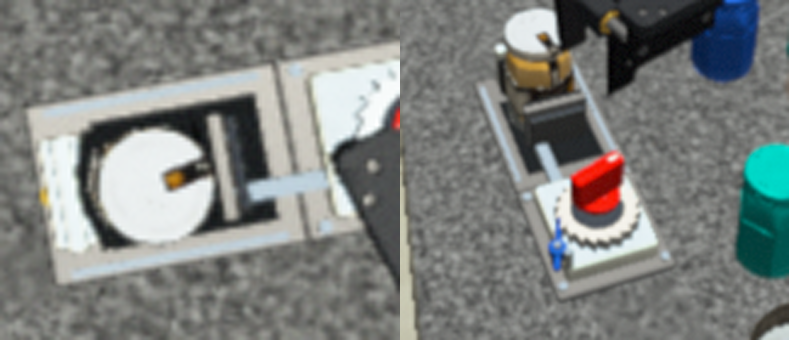

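```bash
python3 - <<'E'
from rel import *
d=cam("top"); K=d["camera_matrix"]; T=d["world_to_cam"]
def rect(img,xs,ys,z):
    Xv,Yv=np.meshgrid(xs,ys,indexing="ij"); p=O0+[0,1.5]+Xv[...,None]*ex+Yv[...,None]*ey
    p=np.concatenate([p,np.full(Xv.shape+(1,),z),np.ones(Xv.shape+(1,))],-1)@T.T
    u=K[0,0]*p[...,0]/-p[...,2]+K[0,2]; v=K[1,1]*-p[...,1]/-p[...,2]+K[1,2]
    return cv2.remap(img,u.astype(np.float32),v.astype(np.float32),cv2.INTER_CUBIC)
ims={n:cv2.imread(f"pics/{n}.png",0).astype(np.float32) for n in("top0","e_top","g_top")}
ys0=np.arange(-24,10,.25); 
for lab,xs in [("x10..22",np.arange(10,22,.5)),("x-22..-12",np.arange(-22,-12,.5)),("x-6..6",np.arange(-6,6,.5))]:
    a=rect(ims["top0"],xs,ys0,58).mean(0); b=rect(ims["g_top"],xs,ys0+34,58).mean(0)
    print(lab); print(" a",a[::4].round().astype(int).tolist()); print(" b",b[::4].round().astype(int).tolist())
E
```

```text
x10..22
 a [199, 194, 178, 148, 111, 84, 72, 68, 69, 76, 95, 125, 157, 182, 193, 193, 185, 166, 132, 87, 52, 35, 30, 26, 21, 15, 12, 14, 18, 23, 28, 30, 30, 31]
 b [33, 38, 45, 56, 66, 71, 72, 73, 84, 104, 134, 166, 190, 197, 191, 178, 151, 108, 65, 39, 31, 31, 36, 47, 66, 90, 115, 139, 159, 174, 189, 202, 214, 221]
x-22..-12
 a [200, 192, 173, 143, 110, 86, 73, 70, 71, 77, 96, 122, 148, 167, 181, 185, 182, 168, 132, 86, 51, 36, 29, 24, 18, 13, 11, 12, 16, 23, 28, 30, 31, 32]
 b [171, 160, 141, 113, 89, 74, 70, 70, 77, 96, 127, 159, 178, 184, 186, 178, 152, 109, 65, 47, 52, 71, 102, 135, 166, 193, 216, 227, 232, 236, 234, 234, 235, 235]
x-6..6
 a [194, 187, 170, 141, 110, 86, 72, 64, 56, 54, 66, 97, 138, 172, 190, 192, 185, 168, 132, 86, 50, 34, 29, 27, 22, 14, 11, 12, 16, 20, 24, 28, 30, 30]
 b [31, 36, 44, 56, 68, 72, 69, 68, 73, 91, 122, 159, 185, 194, 192, 180, 151, 110, 76, 67, 81, 99, 108, 106, 105, 107, 104, 92, 78, 69, 65, 65, 67, 73]
```

Nine clicks leave only about 3–4 N on the pad. The spring is compressed about 1.3 mm, and the moment has risen by about 0.035 N m. Most of that is just the push to the backstop, so click 10 is the first real squeeze. I'll regrasp the knob and wind one more click.

Emit:
jog_arm --pt "0 0 0 0 0 45 50" --pt "0 0 0 0 0 50 50" --pt "0 0 0 0 0 37 50" --pt "0 0 0 0 0 0 25" --pt "0 0 0 0 0 0 5" --pt "0 0 0 0 0 0 5" --pt "0 0 0 0 0 0 5"

```text
t: 23.15
eef_pos: [503.2, -60.9, 146.0]
tcp_rot: [3.14, -0.002, 0.47]
ft_force: [-0.1, -0.1, 0.3]
opening: 0.164
grip_force: 0.0
```

Emit:
jog_arm --pt "0 0 2.3 0 0 0 5" --pt "0 0 0 0 0 0 5"

```text
t: 23.4
eef_pos: [503.0, -60.7, 145.9]
tcp_rot: [3.141, -0.001, 0.429]
ft_force: [-0.8, 2.2, 5.2]
opening: 0.143
grip_force: 30.0
```

```bash
python3 mz.py 8
```

```text
t 23.8 Mz [0.099 0.154 0.107 0.131 0.162 0.105 0.135 0.08  0.098] mean 0.119 F [-0.8  1.6  5.8] yaw 0.4299 turned 2.867 q6 0.89
```

Emit:
jog_arm --pt "0 0 6 0 0 0 5" --pt "0 0 6 0 0 0 5" --pt "0 0 6 0 0 0 5" --pt "0 0 0 0 0 0 5"

```text
t: 24.3
eef_pos: [503.1, -60.8, 146.0]
tcp_rot: [3.141, -0.002, 0.115]
ft_force: [-0.8, 1.0, 4.8]
opening: 0.146
grip_force: 30.0
```

```bash
python3 mz.py 8
```

```text
t 24.7 Mz [0.211 0.177 0.216 0.152 0.218 0.214 0.215 0.219 0.138] mean 0.195 F [-0.9  1.1  5.3] yaw 0.116 turned 3.181 q6 1.2
```

Emit:
jog_arm --pt "0 0 -2.3 0 0 0 5" --pt "0 0 0 0 0 0 25" --pt "0 0 0 0 0 0 50" --pt "0 0 0 0 0 0 50" --pt "0 0 0 0 0 -40 50" --pt "0 0 0 0 0 -50 50" --pt "0 0 0 0 0 -43 50" --pt "0 0 0 0 0 0 50" --pt "0 0 0 0 0 0 50"

```text
t: 25.82
eef_pos: [502.5, -60.8, 277.3]
tcp_rot: [-3.141, 0.001, 0.155]
ft_force: [-0.6, -0.2, -0.4]
opening: 0.525
grip_force: 0.0
```

```bash
python3 - <<'E'
from rel import *
for n in ("top","side"):
    d,P=meas(n); X,Y,Z=[P[...,i] for i in range(3)]; v=vf(P)
    L=(abs(v[...,0])<40)&(v[...,1]>20)&(v[...,1]<125)&(Z>98)&(Z<115); p=P[L]
    c=cv2.minEnclosingCircle(p[:,:2].astype(np.float32)); print(n,len(p),c,vf(c[0]),np.percentile(p[:,2],[5,95]))
    if n=="side":
        k=vf(P+[0,1.5,2.3])-[0,-85]; b=(np.hypot(*np.moveaxis(k,-1,0))<32)&(Z>82)&(Z<95); print("bar",cv2.minAreaRect(k[b].astype(np.float32)))
        for t in("mug","salt"): print(t,[(r["location"],round(r["score"],2)) for r in env.recognise("side",t)][:1])
    else:
        save("i_top",d["color"]); K=d["camera_matrix"]; T=d["world_to_cam"]
def rect(img,xs,ys,z):
    Xv,Yv=np.meshgrid(xs,ys,indexing="ij"); p=O0+[0,1.5]+Xv[...,None]*ex+Yv[...,None]*ey
    p=np.concatenate([p,np.full(Xv.shape+(1,),z),np.ones(Xv.shape+(1,))],-1)@T.T
    return cv2.remap(img,(K[0,0]*p[...,0]/-p[...,2]+K[0,2]).astype(np.float32),(K[1,1]*p[...,1]/p[...,2]+K[1,2]).astype(np.float32),cv2.INTER_CUBIC)
for xs in (np.arange(10,22,.5),np.arange(-22,-12,.5)):
  for n in("g_top","i_top"):
    print(n,rect(cv2.imread(f"pics/{n}.png",0).astype(np.float32),xs,np.arange(16,32,1),58).mean(0).round().astype(int).tolist())
E
```

```text
top 669 ((477.82012939453125, 85.59224700927734), 28.61332893371582) [-1.72224445 64.14113254] [104.14747167 109.50598088]
side 428 ((479.0113830566406, 81.05928802490234), 29.649293899536133) [-1.25069862 59.4780384 ] [100.42309866 106.36112712]
bar ((1.1121997833251953, -0.3095893859863281), (15.979799270629883, 46.15475082397461), 89.42555236816406)
mug [([209.2, 176.1], 0.92)]
salt []
g_top [72, 73, 84, 104, 134, 166, 190, 197, 191, 178, 151, 108, 65, 39, 31, 31]
i_top [48, 59, 74, 93, 119, 153, 183, 196, 194, 185, 167, 131, 87, 51, 35, 31]
g_top [70, 70, 77, 96, 127, 159, 178, 184, 186, 178, 152, 109, 65, 47, 52, 71]
i_top [130, 106, 92, 93, 113, 142, 169, 184, 187, 183, 166, 130, 83, 56, 55, 72]
```

```bash
python3 -c "
from cell import env
print(env.job_done())"
```

```text
the job is handed in; nothing more can be done
None
```

The job is handed in: the jar stands upright in the vice, clamped at about 12 N by my estimate after 10 clicks, with the pawl alone holding it, the knob released and the mug and salt shaker never approached.

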